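# Sort kiln props under the bridge gauge

## Task

Sort the three kiln props by height with the bridge gauge: slide each one along the steel plate, away from the robot, to go under the bar. A prop that passes stays standing on the plate and is slid, never lifted, until it is wholly clear beyond the bar; a prop that the bar stops must not be forced, but is stood upright in the wooden reject tray. Leave the brick, bowl and brush where they are.

Things in the scene. Friction and masses are not known exactly. Their poses are not given: they have to be found in the camera images.
- gauge_bar: the straight steel bar of the bridge gauge, 10 mm thick (its x), 388 mm long (its y), 12 mm high, fixed level, its underside 63 mm above the gauge's plate. Origin: middle of its underside. +x points level from the entry side (towards the robot, where the props wait) under the bar to the far side; +y along the bar; z up
- gauge: the gauge's flat steel plate, fixed on the bench: 300 mm (its x) by 400 mm (y), 15 mm thick, bar across its middle, axes as the bar's; a prop slides on it at 1 to 3 N. Origin: centre of its underside, on the bench. The bar's posts stand at y = +-184 mm (20 mm wide, feet 26 mm wide, studs 6 mm above the bar), 342 mm clear between the feet
- prop_a_mid (a point): a kiln prop: upright round fireclay tube, outer diameter 60 mm, bore 34 mm, open at both ends, about 0.27 kg, meant to be 60 mm tall; one that is too tall (65 mm) looks the same but will not go under the bar. The point is on its axis 30 mm above its foot, z up. The props stand on the plate in a row, 65 to 105 mm before the bar, over 90 mm apart
- prop_b_mid (a point): a kiln prop, as prop_a; the point lies on its axis 30 mm above its foot
- prop_c_mid (a point): a kiln prop, as prop_a; the point lies on its axis 30 mm above its foot
- tray: the reject tray: an open wooden tray 190 x 190 mm, walls 8 mm thick and 34 mm high, floor 8 mm thick, fixed on the bench to the left or right of the gauge. Origin: centre of its underside, on the bench; z up
- brick: a bystander: a clay brick 200 x 100 x 70 mm lying on the bench, on the other side of the gauge from the tray. Origin: centre of its underside, x along its length
- bowl: a bystander: a small open clay bowl, 100 mm across the rim, 45 mm high. Origin: centre of its underside
- brush: a bystander: a flat brush 200 mm long lying on the bench along its x. Origin: below its middle, on the bench
Mind the look-alikes: they are no part of the job. What is shaped like the part that bears prop_b_mid but blue is not meant.

How it is judged:
By the outcome, as a careful person would: the job done as asked, in the order asked, and still so for the second after the job is handed in, with the robot touching nothing.
It also fails if it takes over 72 s, if anything falls off the work surface, if the arm or the gripper's body presses on something with over 40 N, if the wrist force passes 120 N, or if a joint passes its speed limit or range.

## Robot

A 6-joint arm with a two-finger parallel gripper is mounted at the origin on the work surface. World frame = base frame: x ahead of the robot, y to its left, z up, the work surface at z = 0. Lengths are in mm, angles in rad, forces in N, time in s.
With the tool pointing down it reaches from about 350 to 925 mm from the base axis. Payload 6.4 kg.
Tool frame: the origin (TCP) lies midway between the tips of the shut fingers; the grasp point (between the pads) lies 19 mm behind it (env.hold_point_z is the distance from the TCP to the grasp point, in mm); z points along the fingers, y is the direction in which the jaws open and shut (so a half turn about z gives the same grasp; the last joint's range is limited). The gripper opens to 85 mm and grips with 20 to 120 N. Pads are 22 mm wide; open, the fingers measure 114 mm over their backs; the gripper's body (76 mm by 85 mm) begins 54 mm behind the grasp point. The pads swing forward as they close: fully open they stand 13 mm farther back than shut.
Start: joints at [-1.459, 0.245, 1.558, -0, 1.339, -0.174], TCP at [183.256, -623.644, 231.29] pointing down, gripper open.
Joint ranges: [-3.13, 3.13], [-1.02, 2.26], [0.13, 2.54], [-0.95, 4.09], [0.21, 2.88], [-2.74, 2.74]. Speed limits (rad/s): [2.57, 2.57, 3.14, 3.14, 3.14, 3.14].

## Interface

Orientations are given as a unit quaternion [w, x, y, z].
In Python, from plant import env gives the robot as it stands.
- The arm moves only by the tool drive_tool, never from a script. Its argument "steps" is one flat list of numbers, 4 for each row, row after row: the shift along the world's x, y, z in units of 30 mm (1.0 is 30 mm), then the turn about the world's z in units of 5 degrees (1.0 is 5 degrees). A call has 1 to 12 rows; each row is the pose to reach, as a shift and turn from the pose commanded when the call began; what a row does not reach only later rows make up. A row lasts 1/12 s, in which the tool goes at most 41.7 mm and 7.16 degrees, less where a joint would pass 70% of its speed; a pose out of reach is approached as far as the arm can. A call with a gripper value outside its range is refused whole. "jaw" is the gripper's target within -1 to 1 (shut at 1, half-way at 0, fully open at -1), set as the call begins (left out, the last holds). The fingers move at their own pace and stop on an object; the grip force is fixed at half the most. Time passes only in rows, so rows that repeat a pose let the fingers close. It gives the time, the measured TCP pose, the force and the opening at its end, in the units of the state.
- env.observe(): the state, without advancing time (a new reading comes with each control period).
- env.camera(name): name is "side" or "top"; returns the picture (480x640x3 uint8, red, green, blue); there is no depth.
- env.camera_info(name): a dict with "camera_matrix" (3x3 intrinsics, pixels), "D" ([k1, k2, p1, p2, k3] as OpenCV has them; the pictures are not rectified), "camera_from_world" (4x4, takes a point from world to camera coordinates). Camera axes: x right, y down, z forward; pixel columns grow to the right and rows downward; lengths in mm; the calibration is good to about 2 mm. A picture is of the moment at which its call begins. camera_info takes no time and is no camera call.
- env.job_done(): hands the job in, once; it reports no verdict.
The state is a dict: "clock": time; "joint_pos": joint angles; "qd": joint speeds; "joint_efforts": joint torques, N m; "eef_pos": TCP position; "tool_rot": TCP orientation; "wrist_force": force on the tool from outside, world axes, zero at the start; "moment": the same for the moment, N m; "gripper_width": finger opening in mm.
Only numpy, scipy, OpenCV 4.12 (cv2) and the standard library are available. Lean on these libraries where they do the work, as an engineer would, in place of code of your own. Each camera call takes 0.05 s, during which the arm holds its last target. There are 200 camera calls.

## Working session

There is one attempt and no reset: what is moved stays moved. The work goes in short steps, Python scripts to look and compute and a tool call to move; the robot and the scene stay as the last step left them, time stands still between calls to the robot, and variables do not carry over. Pictures are saved under pics/ and viewed, about 8 in all and at most 12, crops included, and the job is handed in when it is done.

Besides the shell and the picture viewer there is one more tool, called after ">>>" as name(argument=value, ...), one argument or row to a line, values as JSON. drive_tool: Moves the arm, as the interface text tells. Its arguments: {"type":"object","properties":{"steps":{"type":"array","items":{"type":"number"}},"jaw":{"type":"number"}},"required":["steps"]}

```bash
mkdir -p pics; ls
python3 - <<'E'
from plant import env
import cv2,numpy as np
for n in ("top","side"):
    im=env.camera(n); cv2.imwrite(f"pics/{n}0.png",im[:,:,::-1])
    i=env.camera_info(n); print(n,np.round(i["camera_matrix"],1).tolist(),i["D"],np.round(i["camera_from_world"],3).tolist())
print(env.observe())
E
```

```text
pics
top [[473.1, 0.0, 321.8], [0.0, 473.1, 234.3], [0.0, 0.0, 1.0]] [0.02884242 0.         0.         0.         0.        ] [[-0.005, -1.0, -0.022, 9.8], [-0.999, 0.006, -0.05, 491.961], [0.05, 0.021, -0.999, 1147.517], [0.0, 0.0, 0.0, 1.0]]
side [[459.0, 0.0, 324.0], [0.0, 459.0, 240.9], [0.0, 0.0, 1.0]] [-0.02086244  0.          0.          0.          0.        ] [[-0.759, -0.652, 0.01, 371.898], [-0.449, 0.512, -0.733, 287.355], [0.473, -0.56, -0.68, 743.109], [0.0, 0.0, 0.0, 1.0]]
{'clock': 0.1, 'joint_pos': array([-1.45911194e+00,  2.45747262e-01,  1.55887134e+00,  1.39066478e-05,
        1.33868576e+00, -1.74098117e-01]), 'qd': array([ 9.63256637e-05, -1.92303005e-03, -4.05959821e-03, -1.17740334e-03,
       -4.33170021e-04, -1.93360532e-03]), 'joint_efforts': array([ 2.12557711e-04, -4.30672145e+01, -3.27128792e+01, -1.13172023e-04,
        2.79008738e-03,  3.87331681e-06]), 'eef_pos': array([ 183.19548317, -623.14246304,  230.29973989]), 'tool_rot': array([-8.55223670e-04,  9.89808270e-01,  1.42403852e-01,  3.34662967e-05]), 'wrist_force': array([ 0.58587177,  0.56016766, -0.22500043]), 'moment': array([0.01871073, 0.02049453, 0.00616242]), 'gripper_width': 85.87281064990131}
```

View pics/top0.png

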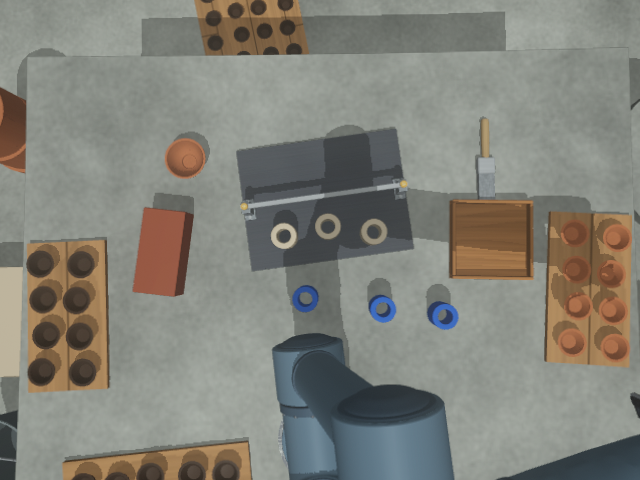

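View pics/side0.png

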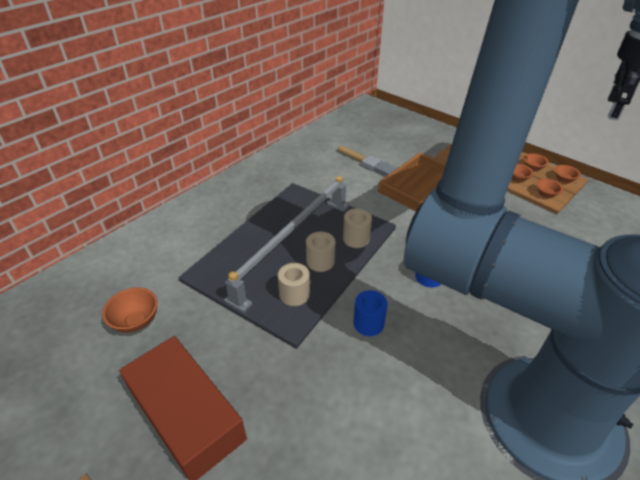

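The top view shows the three beige props on the plate at (284,236), (328,226) and (374,232). The look-alikes are the blue tubes at (305,298), (382,308) and (444,316), plus the terracotta pots in the rack on the right. I choose the beige tubes. The tray is at (491,239), the brick at (163,252), the bowl at (185,158) and the brush at (485,160).

```bash
cat > h.py <<'E'
from plant import env
import cv2,numpy as np
def ray(cam,px,z):
    i=env.camera_info(cam);K=np.array(i["camera_matrix"]);T=np.array(i["camera_from_world"])
    u=cv2.undistortPoints(np.array(px,float).reshape(-1,1,2),K,np.array(i["D"])).reshape(-1,2)
    R=T[:3,:3];c=-R.T@T[:3,3]
    d=np.c_[u,np.ones(len(u))]@R
    return c+d*((z-c[2])/d[:,2])[:,None]
def proj(cam,P):
    i=env.camera_info(cam);T=np.array(i["camera_from_world"])
    return cv2.projectPoints(np.array(P,float).reshape(-1,1,3),cv2.Rodrigues(T[:3,:3])[0],T[:3,3],np.array(i["camera_matrix"]),np.array(i["D"]))[0].reshape(-1,2)
E
python3 - <<'E'
from h import *
im=cv2.imread("pics/top0.png");hsv=cv2.cvtColor(im,cv2.COLOR_BGR2HSV)
pl=np.zeros(im.shape[:2],np.uint8);cv2.fillPoly(pl,[np.array([[237,150],[396,128],[413,248],[253,270]])],255)
m=cv2.inRange(hsv,(8,45,70),(35,255,255))&pl
cs,_=cv2.findContours(m,cv2.RETR_EXTERNAL,cv2.CHAIN_APPROX_NONE)
for c in cs:
    if cv2.contourArea(c)<30: continue
    print("beige",cv2.contourArea(c),cv2.minEnclosingCircle(c),cv2.boundingRect(c))
b=cv2.inRange(hsv,(105,150,60),(130,255,255))
for c in cv2.findContours(b,0,1)[0]:
    if cv2.contourArea(c)>100:
        e=cv2.minEnclosingCircle(c);print("blue",e,ray("top",e[0],50).round())
# plate: dark blue-gray
p=ray("top",[[237,150],[396,128],[413,248],[253,270]],15);print("plate",p.round(),p.mean(0).round(),[np.linalg.norm(p[i]-p[i-1]).round() for i in range(4)])
for a,c in((0,1),(3,2)):
    d=p[a]-p[c];print("yaw y-axis deg from +y",np.degrees(np.arctan2(-d[0],d[1])))
s=ray("top",[[244,206],[404,184]],96);print("studs",s.round(),s.mean(0))
t=ray("top",[[451,200],[532,201],[530,278],[450,276]],34);print("tray",t.round(),t.mean(0))
x,y,w,h=230,120,310,215
cv2.imwrite("pics/crop.png",cv2.resize(im[y:y+h,x:x+w],None,fx=2.5,fy=2.5,interpolation=cv2.INTER_CUBIC))
E
```

```text
beige 58.0 ((328.0, 233.0), 10.049975395202637) (318, 230, 21, 9)
beige 156.0 ((372.8013610839844, 231.6643829345703), 12.866703033447266) (361, 219, 25, 26)
beige 116.0 ((327.2727355957031, 225.0), 11.896684646606445) (316, 214, 24, 18)
blue ((444.3888854980469, 316.3888854980469), 12.904541969299316) [[ 297. -279.   50.]]
blue ((382.4838562011719, 308.9032287597656), 12.912397384643555) [[ 314. -135.   50.]]
blue ((305.4705810546875, 298.5294189453125), 12.94462776184082) [[339.  45.  50.]]
plate [[ 702.  216.   15.]
 [ 753. -177.   15.]
 [ 457. -215.   15.]
 [ 406.  175.   15.]] [579.  -0.  15.] [np.float64(299.0), np.float64(396.0), np.float64(298.0), np.float64(393.0)]
yaw y-axis deg from +y 7.340384215153651
yaw y-axis deg from +y 7.523250346048038
studs [[ 554.  183.   96.]
 [ 601. -183.   96.]] [5.77577775e+02 1.59429227e-01 9.60000000e+01]
tray [[ 571. -303.   34.]
 [ 567. -494.   34.]
 [ 385. -484.   34.]
 [ 390. -298.   34.]] [ 478.2217607  -394.78274497   34.        ]
```

View pics/crop.png

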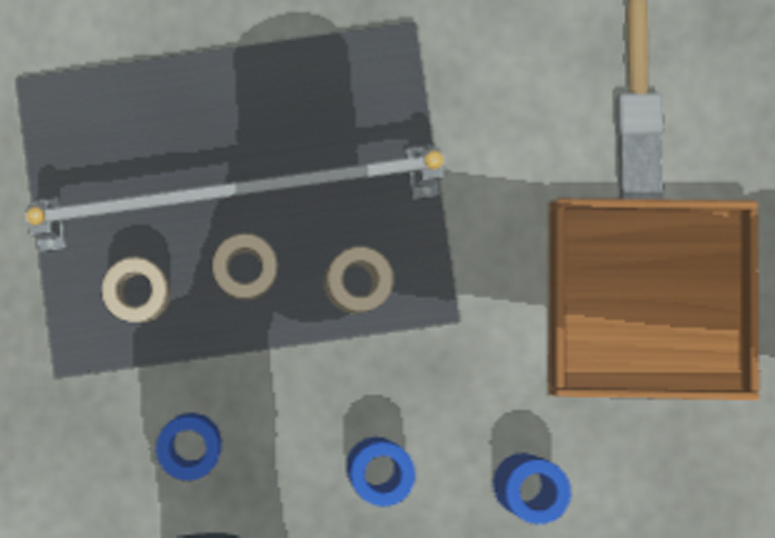

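The crop confirms three beige tubes on the plate, with rim centres at about (284,236), (328,226) and (374,232). The blue tubes stand on the bench in front of it. Next I look at a side crop to compare heights and positions.

Run:
```python
from h import *
im=cv2.imread("pics/side0.png")
x,y,w,h=265,195,130,120
c=cv2.resize(im[y:y+h,x:x+w],None,fx=5,fy=5,interpolation=cv2.INTER_CUBIC)
C=[[284,236.4],[328,226.4],[374,232]]
cl=[(0,0,255),(0,255,0)]
for px in C:
    for top,col in zip((75,80),cl):
        p=ray("top",[px],top)[0]
        a=np.linspace(0,2*np.pi,60)
        q=proj("side",np.c_[p[0]+30*np.cos(a),p[1]+30*np.sin(a),0*a+top])
        q=((q-[x,y]+.5)*5-.5).round().astype(int)
        cv2.polylines(c,[q.reshape(-1,1,2)],True,col,1)
    p=ray("top",[px],76)[0]
    d=(p-[578,0,0])[:2];X=np.array([.9916,.129]);print(p.round(1),"gauge frame",d@X,d@[-X[1],X[0]])
cv2.imwrite("pics/sc.png",c)
```

```text
[484.6  93.3  76. ] gauge frame -80.60004991422889 104.60954737471809
[507.1  -8.9  76. ] gauge frame -71.40899816639511 0.3341852694176346
[ 493.5 -115.1   76. ] gauge frame -98.68848824687714 -103.23949039632065
```

View pics/sc.png

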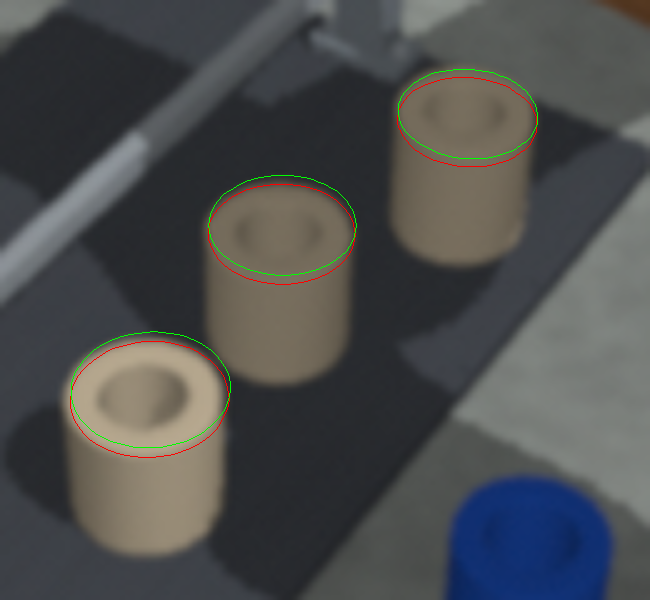

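The red rings (60 mm tall) fit the left and middle props. The green ring (65 mm) fits the right one, so it is probably too tall, but the gauge will decide. I start with the right prop, pushing with partly open fingers (about a 24 mm gap) so it can't slip sideways.

>>> drive_tool(
  steps=[8.7, 16.7, -2, -1.8, 8.7, 16.7, -2, -1.8, 8.7, 16.7, -2, -1.8, 8.7, 16.7, -2, -1.8, 8.7, 16.7, -2, -1.8, 8.7, 16.7, -2, -1.8, 8.7, 16.7, -2, -1.8, 8.7, 16.7, -2, -1.8, 8.7, 16.7, -2, -1.8, 8.7, 16.7, -2, -1.8, 8.7, 16.7, -2, -1.8, 8.7, 16.7, -2, -1.8],
  jaw=0.43,
)

```text
clock: 1.1
eef_pos: [413.2, -180.6, 178.1]
tool_rot: [0.0, 0.998, 0.064, 0.0]
wrist_force: [0.8, -0.6, 0.8]
gripper_width: 24.7
```

>>> drive_tool(
  steps=[0, 0, 0, 0, 0, 0, 0, 0, 0, 0, 0, 0],
)

```text
clock: 1.35
eef_pos: [412.9, -182.7, 178.4]
tool_rot: [0.0, 0.998, 0.065, -0.0]
wrist_force: [-0.4, -0.2, 0.4]
gripper_width: 24.4
```

>>> drive_tool(
  steps=[1.05, 2.04, 0, 0, 1.05, 2.04, 0, 0, 1.05, 2.04, -1.2, 0, 1.05, 2.04, -2.4, 0, 1.05, 2.04, -3.6, 0, 1.05, 2.04, -4.5, 0, 1.05, 2.04, -4.85, 0, 1.05, 2.04, -4.85, 0, 1.05, 2.04, -4.85, 0],
)

```text
clock: 2.1
eef_pos: [444.9, -122.8, 33.7]
tool_rot: [0.0, 0.998, 0.063, 0.0]
wrist_force: [-0.2, -0.3, 0.5]
gripper_width: 24.5
```

Run:
```python
from h import *
for n,(x,y,w,h) in {"side":(265,150,160,120)}.items():
    im=env.camera(n)[:,:,::-1]; cv2.imwrite("pics/s1.png",cv2.resize(im[y:y+h,x:x+w],None,fx=5,fy=5))
o=env.observe();print(o["eef_pos"],o["wrist_force"])
```

```text
[ 445.7095217  -123.01583734   34.64387993] [ 0.10576413 -0.84829561  0.46091816]
```

View pics/s1.png

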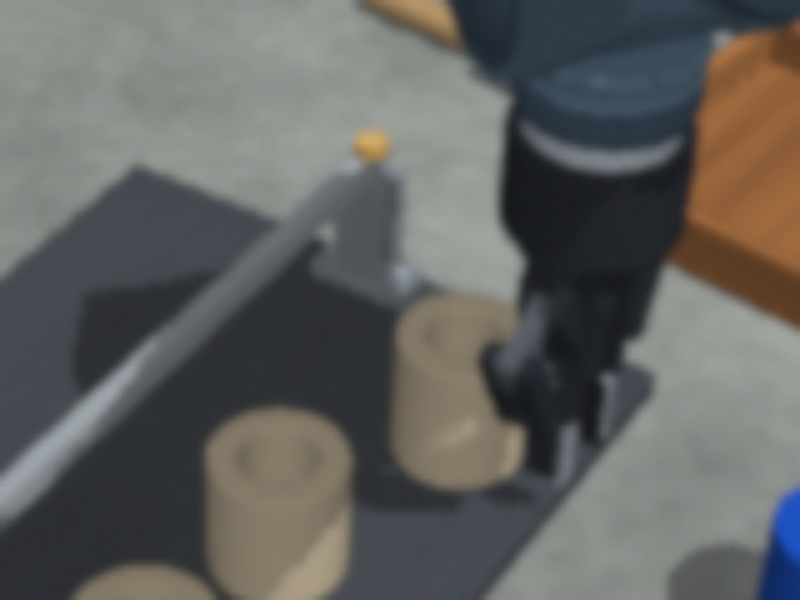

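The fingers stand behind the right prop with clear space all round. I push it to about 12 mm short of the bar.

>>> drive_tool(
  steps=[0.2, 0.026, 0, 0, 0.4, 0.052, 0, 0, 0.6, 0.078, 0, 0, 0.8, 0.104, 0, 0, 1.0, 0.13, 0, 0, 1.2, 0.156, 0, 0, 1.4, 0.182, 0, 0, 1.6, 0.208, 0, 0, 1.8, 0.234, 0, 0, 2.0, 0.26, 0, 0, 2.0, 0.26, 0, 0],
)

```text
clock: 3.07
eef_pos: [505.8, -113.7, 33.2]
tool_rot: [0.0, 0.998, 0.064, 0.001]
wrist_force: [0.1, -0.3, 0.8]
gripper_width: 24.0
```

>>> drive_tool(
  steps=[0.05, 0.0065, 0, 0, 0.1, 0.013, 0, 0, 0.15, 0.02, 0, 0, 0.2, 0.026, 0, 0, 0.25, 0.033, 0, 0],
)

```text
clock: 3.48
eef_pos: [511.9, -112.6, 32.9]
tool_rot: [-0.0, 0.998, 0.064, -0.0]
wrist_force: [-1.4, -1.4, -1.0]
gripper_width: 24.7
```

Run:
```python
from h import *
for n,(x,y,w,h) in {"side":(265,150,160,120)}.items():
    im=env.camera(n)[:,:,::-1]; cv2.imwrite("pics/s2.png",cv2.resize(im[y:y+h,x:x+w],None,fx=5,fy=5))
```

```text
(no output)
```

View pics/s2.png

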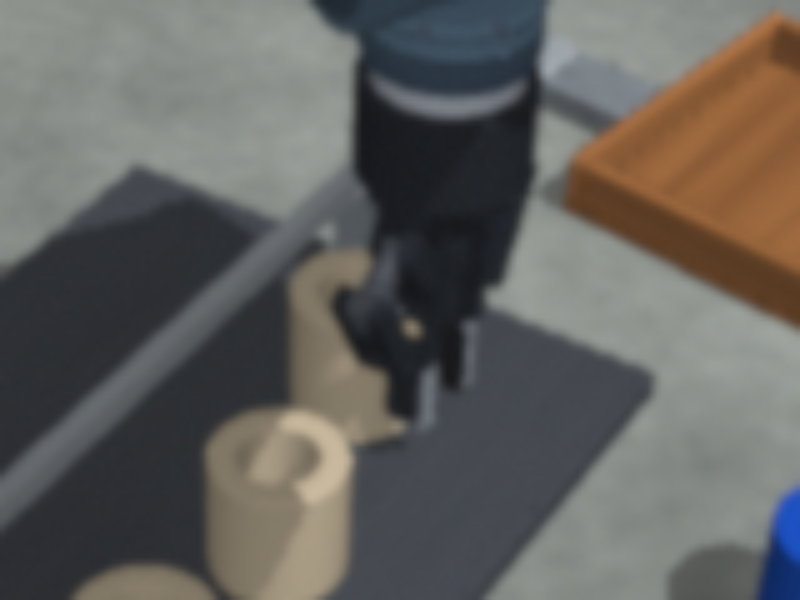

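The prop slides along upright and its front edge is close to the bar. I continue gently in small steps, watching the force.

>>> drive_tool(
  steps=[0.033, 0.004, 0, 0, 0.066, 0.009, 0, 0, 0.1, 0.013, 0, 0],
)

```text
clock: 3.78
eef_pos: [515.0, -112.3, 33.0]
tool_rot: [-0.0, 0.998, 0.064, -0.0]
wrist_force: [-1.0, -0.7, 0.1]
gripper_width: 24.4
```

>>> drive_tool(
  steps=[0.033, 0.004, 0, 0, 0.066, 0.009, 0, 0],
)

```text
clock: 3.95
eef_pos: [517.1, -112.0, 33.0]
tool_rot: [0.0, 0.998, 0.064, 0.0]
wrist_force: [-0.8, -0.0, -0.2]
gripper_width: 24.2
```

Tool is now at gauge x ≈ -75, where contact is expected at any moment; 1 mm at a time.

>>> drive_tool(
  steps=[0.02, 0.003, 0, 0, 0.033, 0.004, 0, 0],
)

```text
clock: 4.12
eef_pos: [518.0, -111.9, 33.0]
tool_rot: [-0.0, 0.998, 0.064, 0.0]
wrist_force: [-1.2, -0.2, 0.4]
gripper_width: 24.4
```

>>> drive_tool(
  steps=[0.02, 0.003, 0, 0, 0.033, 0.004, 0, 0],
)

```text
clock: 4.28
eef_pos: [518.9, -111.8, 33.0]
tool_rot: [-0.0, 0.998, 0.064, -0.0]
wrist_force: [-2.2, -0.0, -0.6]
gripper_width: 24.2
```

>>> drive_tool(
  steps=[0.02, 0.003, 0, 0, 0.033, 0.004, 0, 0],
)

```text
clock: 4.45
eef_pos: [519.3, -111.6, 32.7]
tool_rot: [-0.0, 0.998, 0.064, -0.001]
wrist_force: [-5.7, -2.3, 0.3]
gripper_width: 24.3
```

>>> drive_tool(
  steps=[0.02, 0.003, 0, 0, 0.033, 0.004, 0, 0],
)

```text
clock: 4.62
eef_pos: [519.6, -111.4, 32.4]
tool_rot: [-0.0, 0.998, 0.064, -0.002]
wrist_force: [-7.4, -1.3, 1.4]
gripper_width: 24.0
```

The force climbed from 1 N to 7 N while the tool stopped advancing, with the front edge at the bar. So the bar stops this prop and it's a reject. I back off, rise and move over it.

>>> drive_tool(
  steps=[-0.3, -0.04, 0, 0, -0.4, -0.05, 0, 0, -0.4, -0.05, 1, 0, -0.4, -0.05, 2.0, 0, -0.4, -0.05, 3.0, 0, 0.2, 0.0, 3.0, 0, 1.18, 0.13, 3.0, 0, 1.18, 0.13, 3.0, 0, 1.18, 0.13, 3.0, 0],
)

```text
clock: 5.37
eef_pos: [557.2, -107.7, 123.4]
tool_rot: [0.0, 0.998, 0.065, 0.001]
wrist_force: [-0.3, -0.0, -0.3]
gripper_width: 24.2
```

>>> drive_tool(
  steps=[0, 0, 0, 0, 0, 0, 0, 0, 0, 0, 0, 0, 0, 0, 0, 0],
  jaw=-0.75,
)

```text
clock: 5.7
eef_pos: [555.7, -107.7, 122.8]
tool_rot: [-0.0, 0.998, 0.064, -0.0]
wrist_force: [0.3, -0.8, -0.5]
gripper_width: 71.6
```

Run:
```python
from h import *
a=env.camera("top")[120:290,230:400,::-1]
b=env.camera("side")[150:320,250:420,::-1]
cv2.imwrite("pics/t3.png",cv2.resize(np.hstack([a,b]),None,fx=2.35,fy=2.35,interpolation=cv2.INTER_CUBIC))
```

```text
(no output)
```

View pics/t3.png

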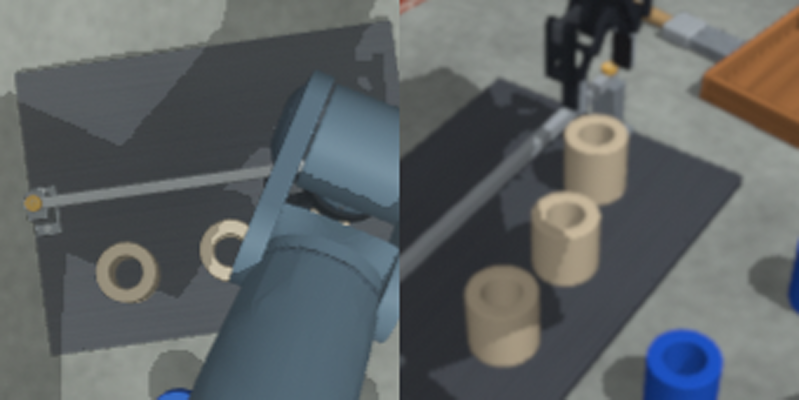

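The prop still stands upright at the bar, with its rim at about side (334,207). I check its position from that.

```bash
python3 -c "
from h import *
print(ray('side',[[333.8,207]],80), proj('side',[[556.6,-107.3,80]]))
p0=[[493.5,-115.1,80]];print(proj('side',p0))"
```

```text
[[ 554.57350936 -106.88568396   80.        ]] [[333.21372384 206.53154036]]
[[358.08208285 216.95887707]]
```

>>> drive_tool(
  steps=[0, 0, -0.7, 0, 0, 0, -1.4, 0, 0, 0, -2.0, 0, 0, 0, -2.4, 0, 0, 0, -2.7, 0, 0, 0, -2.93, 0, 0, 0, -2.93, 0],
)

```text
clock: 6.38
eef_pos: [555.7, -107.5, 34.0]
tool_rot: [-0.0, 0.998, 0.064, -0.001]
wrist_force: [-0.4, -0.4, -0.2]
gripper_width: 75.0
```

>>> drive_tool(
  steps=[0, 0, 0, 0, 0, 0, 0, 0, 0, 0, 0, 0, 0, 0, 0, 0, 0, 0, 0, 0],
  jaw=1,
)

```text
clock: 6.8
eef_pos: [557.0, -107.9, 36.1]
tool_rot: [0.0, 0.998, 0.064, 0.001]
wrist_force: [-0.5, 0.8, 3.8]
gripper_width: 57.4
```

>>> drive_tool(
  steps=[-0.4, -0.05, 0, 0, -0.83, -0.11, 0, 0, -0.83, -0.11, 0.8, 0, -0.83, -0.11, 1.6, 0, -0.83, -0.11, 2.4, 0, -0.83, -0.11, 3.0, 0, -1.2, -1.3, 3, 0, -1.5, -2.5, 3, 0, -1.8, -3.7, 3, 0, -2.1, -4.9, 3, 0, -2.3, -6.1, 3, 0, -2.45, -7.3, 3, 0],
)

```text
clock: 7.8
eef_pos: [481.6, -327.8, 124.4]
tool_rot: [-0.0, 0.998, 0.064, -0.0]
wrist_force: [1.0, -0.7, -2.2]
gripper_width: 57.3
```

>>> drive_tool(
  steps=[0, 0, 0, 0, 0, 0, 0, 0],
)

```text
clock: 7.97
eef_pos: [482.0, -328.1, 124.6]
tool_rot: [-0.0, 0.998, 0.063, -0.0]
wrist_force: [-0.0, -0.7, -2.1]
gripper_width: 58.1
```

>>> drive_tool(
  steps=[-0.1, -1.1, 0, 0, -0.13, -2.2, 0, 0, -0.13, -2.2, 0, 0, -0.13, -2.2, -0.8, 0, -0.13, -2.2, -1.6, 0, -0.13, -2.2, -2.2, 0, -0.13, -2.2, -2.7, 0, -0.13, -2.2, -3.0, 0, -0.13, -2.2, -3.12, 0, -0.13, -2.2, -3.12, 0],
)

```text
clock: 8.8
eef_pos: [478.8, -391.4, 30.7]
tool_rot: [-0.001, 0.998, 0.065, -0.001]
wrist_force: [0.1, 0.3, -3.0]
gripper_width: 57.7
```

>>> drive_tool(
  steps=[0, 0, -0.04, 0, 0, 0, -0.07, 0, 0, 0, -0.07, 0],
)

```text
clock: 9.05
eef_pos: [479.4, -393.1, 30.4]
tool_rot: [0.001, 0.998, 0.064, 0.001]
wrist_force: [-0.7, -0.3, -3.1]
gripper_width: 57.6
```

>>> drive_tool(
  steps=[0, 0, -0.04, 0, 0, 0, -0.07, 0, 0, 0, -0.07, 0],
)

```text
clock: 9.3
eef_pos: [479.5, -393.3, 29.1]
tool_rot: [0.0, 0.998, 0.064, 0.0]
wrist_force: [-1.9, 1.2, 6.5]
gripper_width: 57.7
```

>>> drive_tool(
  steps=[0, 0, -0.03, 0, 0, 0, -0.05, 0, 0, 0, -0.05, 0],
)

```text
clock: 9.55
eef_pos: [479.5, -393.4, 29.1]
tool_rot: [0.0, 0.998, 0.064, 0.0]
wrist_force: [-6.0, 5.5, 15.1]
gripper_width: 57.9
```

Foot on the tray floor; ease off, open, rise.

>>> drive_tool(
  steps=[0, 0, 0.04, 0, 0, 0, 0.05, 0],
)

```text
clock: 9.72
eef_pos: [479.5, -393.4, 29.1]
tool_rot: [0.001, 0.998, 0.064, 0.001]
wrist_force: [-1.7, 1.2, 5.5]
gripper_width: 57.9
```

>>> drive_tool(
  steps=[0, 0, 0, 0, 0, 0, 0, 0, 0, 0, 0, 0, 0, 0, 0, 0, 0, 0, 0.5, 0, 0, 0, 1.2, 0, 0, 0, 2.2, 0, 0, 0, 3.4, 0, 0, 0, 4, 0, 0, 0, 4, 0, 0, 0, 4, 0],
  jaw=-0.75,
)

```text
clock: 10.63
eef_pos: [479.6, -393.5, 149.7]
tool_rot: [0.002, 0.998, 0.064, 0.001]
wrist_force: [-0.7, -1.0, -0.6]
gripper_width: 74.6
```

>>> drive_tool(
  steps=[-0.1, 1.2, 0, 0, -0.2, 2.4, 0, 0, -0.3, 3.6, 0, 0, -0.4, 4.8, 0, 0, -0.5, 6, 0, 0, -0.5, 7.2, 0, 0, -0.6, 8.4, 0, 0, -0.6, 9.6, 0, 0, -0.7, 10.8, 0, 0, -0.7, 12.0, 0, 0, -0.7, 12.6, 0, 0, -0.7, 12.6, 0, 0],
  jaw=0.43,
)

```text
clock: 11.63
eef_pos: [456.1, -11.3, 145.5]
tool_rot: [-0.001, 0.998, 0.067, -0.002]
wrist_force: [-0.1, 0.1, -0.5]
gripper_width: 24.2
```

>>> drive_tool(
  steps=[0, 0, 0, 0, 0, 0, 0, 0],
)

```text
clock: 11.8
eef_pos: [457.5, -15.1, 146.5]
tool_rot: [-0.0, 0.998, 0.064, -0.001]
wrist_force: [1.3, 0.0, 0.3]
gripper_width: 24.6
```

Run:
```python
from h import *
a=env.camera("top")[120:310,230:560,::-1]
b=env.camera("side")[150:340,230:420,::-1]
cv2.imwrite("pics/t4.png",cv2.resize(np.hstack([a,b]),None,fx=1.5,fy=1.5,interpolation=cv2.INTER_CUBIC))
```

```text
(no output)
```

View pics/t4.png

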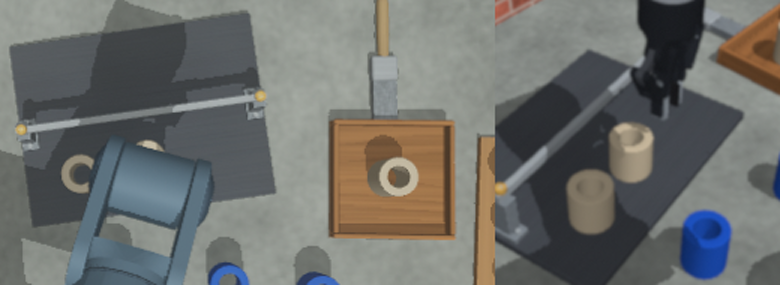

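The rejected prop stands upright in the tray (top pane, 398,176). Next I descend behind the middle prop.

>>> drive_tool(
  steps=[0, 0, -1, 0, 0, 0, -2, 0, 0, 0, -2.8, 0, 0, 0, -3.4, 0, 0, 0, -3.78, 0, 0, 0, -3.78, 0],
)

```text
clock: 12.4
eef_pos: [455.7, -15.1, 31.1]
tool_rot: [-0.001, 0.998, 0.063, -0.003]
wrist_force: [-0.3, 0.5, -0.0]
gripper_width: 24.3
```

>>> drive_tool(
  steps=[0.2, 0.026, 0, 0, 0.4, 0.052, 0, 0, 0.6, 0.078, 0, 0, 0.8, 0.104, 0, 0, 1.0, 0.13, 0, 0, 1.15, 0.15, 0, 0, 1.25, 0.163, 0, 0],
)

```text
clock: 12.98
eef_pos: [496.3, -9.8, 34.3]
tool_rot: [0.0, 0.998, 0.064, 0.0]
wrist_force: [-2.7, -0.3, 2.4]
gripper_width: 24.2
```

>>> drive_tool(
  steps=[0.05, 0.0065, 0, 0, 0.1, 0.013, 0, 0, 0.15, 0.02, 0, 0],
)

```text
clock: 13.23
eef_pos: [499.8, -9.1, 33.8]
tool_rot: [-0.0, 0.998, 0.064, -0.0]
wrist_force: [-2.7, -0.8, 2.7]
gripper_width: 24.4
```

>>> drive_tool(
  steps=[0.05, 0.0065, 0, 0, 0.1, 0.013, 0, 0, 0.15, 0.02, 0, 0],
)

```text
clock: 13.48
eef_pos: [504.4, -8.5, 33.8]
tool_rot: [-0.0, 0.998, 0.064, -0.0]
wrist_force: [-3.0, 0.0, 1.5]
gripper_width: 24.2
```

>>> drive_tool(
  steps=[0.033, 0.004, 0, 0, 0.066, 0.009, 0, 0],
)

```text
clock: 13.65
eef_pos: [506.5, -8.3, 33.9]
tool_rot: [-0.0, 0.998, 0.064, -0.0]
wrist_force: [-4.0, -0.4, 2.1]
gripper_width: 24.3
```

>>> drive_tool(
  steps=[0.033, 0.004, 0, 0, 0.066, 0.009, 0, 0],
)

```text
clock: 13.82
eef_pos: [508.4, -8.0, 33.8]
tool_rot: [-0.0, 0.998, 0.064, -0.0]
wrist_force: [-3.1, -0.5, -0.0]
gripper_width: 24.3
```

Now 2 mm past where the tall one stopped, with the force steady at about 3 N.

>>> drive_tool(
  steps=[0.033, 0.004, 0, 0, 0.066, 0.009, 0, 0, 0.1, 0.013, 0, 0],
)

```text
clock: 14.07
eef_pos: [511.4, -7.6, 33.8]
tool_rot: [-0.0, 0.998, 0.064, -0.0]
wrist_force: [-2.2, -0.6, 1.7]
gripper_width: 24.4
```

>>> drive_tool(
  steps=[0.06, 0.008, 0, 0, 0.12, 0.016, 0, 0, 0.18, 0.023, 0, 0],
)

```text
clock: 14.32
eef_pos: [517.0, -6.9, 33.9]
tool_rot: [-0.0, 0.998, 0.064, 0.0]
wrist_force: [-1.9, -0.8, 2.2]
gripper_width: 24.3
```

It passes. On to just before the fingers reach the bar.

>>> drive_tool(
  steps=[0.15, 0.02, 0, 0, 0.3, 0.039, 0, 0, 0.45, 0.059, 0, 0, 0.6, 0.078, 0, 0, 0.75, 0.098, 0, 0, 0.9, 0.117, 0, 0, 1.03, 0.134, 0, 0, 1.1, 0.143, 0, 0],
)

```text
clock: 14.98
eef_pos: [550.5, -2.6, 33.9]
tool_rot: [0.0, 0.998, 0.064, 0.0]
wrist_force: [-1.7, -1.0, -1.2]
gripper_width: 24.1
```

>>> drive_tool(
  steps=[0.05, 0.0065, 0, 0, 0.1, 0.013, 0, 0, 0.1, 0.013, 0, 0],
)

```text
clock: 15.23
eef_pos: [553.0, -2.3, 33.9]
tool_rot: [0.0, 0.998, 0.064, 0.0]
wrist_force: [-0.1, 0.1, -0.6]
gripper_width: 24.6
```

>>> drive_tool(
  steps=[0.05, 0.0065, 0, 0, 0.1, 0.013, 0, 0, 0.1, 0.013, 0, 0],
)

```text
clock: 15.48
eef_pos: [556.1, -1.9, 33.9]
tool_rot: [0.0, 0.998, 0.064, 0.0]
wrist_force: [-0.7, -0.4, -1.2]
gripper_width: 24.4
```

>>> drive_tool(
  steps=[0.04, 0.005, 0, 0, 0.07, 0.009, 0, 0, 0.07, 0.009, 0, 0],
)

```text
clock: 15.73
eef_pos: [558.1, -1.6, 33.9]
tool_rot: [0.0, 0.998, 0.064, 0.0]
wrist_force: [-1.0, -0.0, 0.0]
gripper_width: 24.5
```

>>> drive_tool(
  steps=[-0.3, -0.04, 0, 0, -0.4, -0.05, 0, 0, -0.4, -0.05, 1, 0, -0.4, -0.05, 2.0, 0, -0.4, -0.05, 3.0, 0, -0.4, -0.05, 3.3, 0, 0.2, 0.0, 3.3, 0, 1.0, 0.13, 3.3, 0, 1.42, 0.187, 3.3, 0, 1.42, 0.187, 3.3, 0, 1.42, 0.187, 3.3, 0],
)

```text
clock: 16.65
eef_pos: [600.0, 4.1, 132.2]
tool_rot: [-0.0, 0.998, 0.064, -0.001]
wrist_force: [-0.4, -0.1, -0.4]
gripper_width: 24.2
```

>>> drive_tool(
  steps=[0, 0, 0, 0, 0, 0, 0, 0, 0, 0, 0, 0, 0, 0, 0, 0],
  jaw=-0.75,
)

```text
clock: 16.98
eef_pos: [599.9, 4.0, 132.8]
tool_rot: [-0.0, 0.998, 0.064, -0.0]
wrist_force: [-0.5, -0.2, -0.1]
gripper_width: 71.7
```

Run:
```python
from h import *
b=env.camera("side")[150:320,220:420,::-1]
cv2.imwrite("pics/t5.png",cv2.resize(b,None,fx=3.5,fy=3.5,interpolation=cv2.INTER_CUBIC))
q=proj("side",[[578+18.5*.9916-.13,2.4+1,75]]);print(q,(q-[220,150])*3.5)
```

```text
[[285.33040068 225.19282374]] [[228.65640239 263.17488308]]
```

View pics/t5.png

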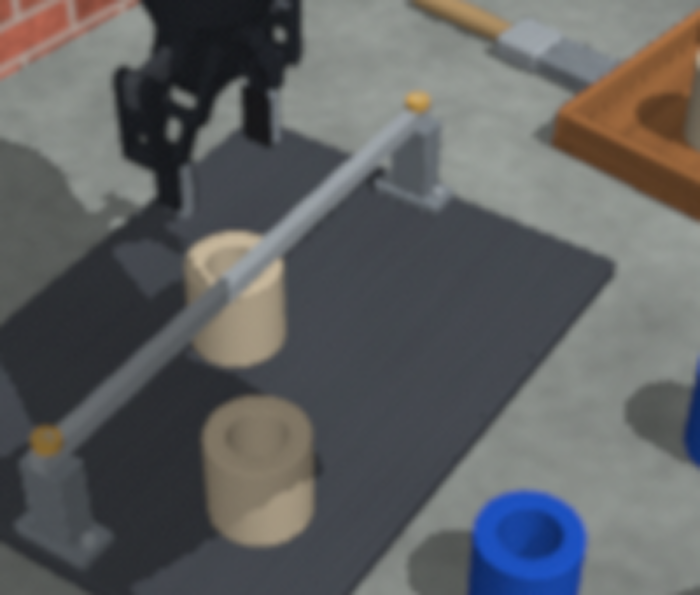

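The middle prop stands upright under the bar, with its rim at crop (235,266). That puts its axis at about +14 to +18 mm. I grip with the pads just beyond the bar, then slide.

>>> drive_tool(
  steps=[-0.06, -0.008, 0, 0, -0.06, -0.008, -0.6, 0, -0.06, -0.008, -1.2, 0, -0.06, -0.008, -1.8, 0, -0.06, -0.008, -2.3, 0, -0.06, -0.008, -2.8, 0, -0.06, -0.008, -3.1, 0, -0.06, -0.008, -3.25, 0, -0.06, -0.008, -3.25, 0],
)

```text
clock: 17.78
eef_pos: [598.0, 3.9, 34.5]
tool_rot: [-0.0, 0.998, 0.064, -0.001]
wrist_force: [0.6, -1.1, -0.4]
gripper_width: 74.9
```

>>> drive_tool(
  steps=[0, 0, 0, 0, 0, 0, 0, 0, 0, 0, 0, 0, 0, 0, 0, 0, 0, 0, 0, 0],
  jaw=1,
)

```text
clock: 18.2
eef_pos: [599.9, 3.5, 36.8]
tool_rot: [0.0, 0.998, 0.064, 0.001]
wrist_force: [0.0, -1.0, 5.1]
gripper_width: 58.6
```

Closing the pads pressed the prop lightly onto the plate (+5 N), so it is not lifted. I slide it 42 mm on.

>>> drive_tool(
  steps=[0.1, 0.013, 0, 0, 0.25, 0.033, 0, 0, 0.4, 0.052, 0, 0, 0.55, 0.072, 0, 0, 0.7, 0.091, 0, 0, 0.85, 0.11, 0, 0, 1.0, 0.13, 0, 0, 1.15, 0.15, 0, 0, 1.3, 0.17, 0, 0, 1.4, 0.182, 0, 0, 1.4, 0.182, 0, 0],
)

```text
clock: 19.12
eef_pos: [640.6, 9.0, 36.8]
tool_rot: [0.0, 0.998, 0.064, -0.001]
wrist_force: [-6.1, 0.2, 10.7]
gripper_width: 58.6
```

>>> drive_tool(
  steps=[0, 0, 0, 0, 0, 0, 0, 0, 0, 0, 0, 0, 0, 0, 0, 0, 0, 0, 0.5, 0, 0, 0, 1.2, 0, 0, 0, 2.2, 0, 0, 0, 3.3, 0, 0, 0, 3.8, 0, 0, 0, 3.8, 0, 0, 0, 3.8, 0],
  jaw=-0.75,
)

```text
clock: 20.03
eef_pos: [641.4, 9.1, 151.3]
tool_rot: [0.0, 0.998, 0.064, 0.001]
wrist_force: [0.0, 0.6, -0.9]
gripper_width: 74.7
```

Now the left prop.

>>> drive_tool(
  steps=[-1.2, 0.45, 0, 0, -2.4, 0.9, 0, 0, -3.6, 1.35, 0, 0, -4.8, 1.8, 0, 0, -6, 2.25, 0, 0, -6.86, 2.59, 0, 0, -6.86, 2.59, 0, 0, -6.86, 2.59, 0, 0],
  jaw=0.43,
)

```text
clock: 20.7
eef_pos: [432.9, 87.4, 147.9]
tool_rot: [-0.0, 0.998, 0.065, -0.001]
wrist_force: [-0.0, 0.2, 0.7]
gripper_width: 24.4
```

Run:
```python
from h import *
o=env.observe();print(o["eef_pos"])
a=env.camera("top")[110:280,225:425,::-1]
b=env.camera("side")[150:320,220:420,::-1]
cv2.imwrite("pics/t6.png",cv2.resize(np.hstack([a,b]),None,fx=2,fy=2,interpolation=cv2.INTER_CUBIC))
```

```text
[432.90392342  87.43317599 147.86882856]
```

View pics/t6.png

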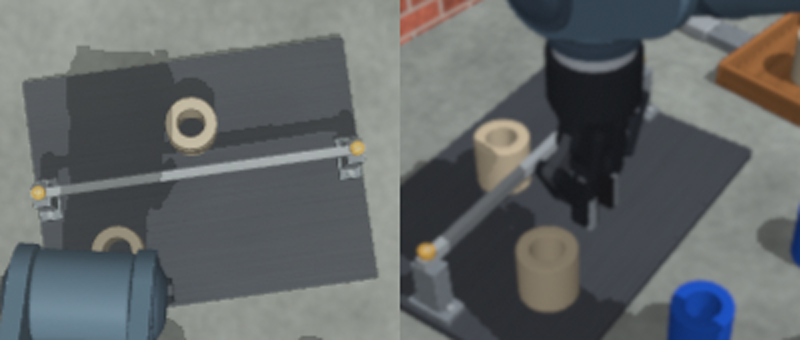

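The middle prop is past the bar and standing (top pane, 191,124). I descend behind the left prop and push it.

>>> drive_tool(
  steps=[0, 0, -1, 0, 0, 0, -2, 0, 0, 0, -2.8, 0, 0, 0, -3.4, 0, 0, 0, -3.85, 0, 0, 0, -3.85, 0, 0, 0, -3.85, 0],
)

```text
clock: 21.38
eef_pos: [435.1, 86.5, 33.2]
tool_rot: [-0.0, 0.998, 0.064, -0.001]
wrist_force: [-0.1, -0.0, 1.0]
gripper_width: 24.7
```

>>> drive_tool(
  steps=[0.2, 0.026, 0, 0, 0.4, 0.052, 0, 0, 0.6, 0.078, 0, 0, 0.8, 0.104, 0, 0, 1.0, 0.13, 0, 0, 1.2, 0.156, 0, 0, 1.4, 0.182, 0, 0, 1.6, 0.208, 0, 0],
)

```text
clock: 22.05
eef_pos: [483.4, 93.3, 34.0]
tool_rot: [0.0, 0.998, 0.064, -0.0]
wrist_force: [-2.9, -1.4, 3.0]
gripper_width: 24.3
```

>>> drive_tool(
  steps=[0.05, 0.0065, 0, 0, 0.1, 0.013, 0, 0],
)

```text
clock: 22.22
eef_pos: [486.1, 93.6, 33.8]
tool_rot: [0.0, 0.998, 0.064, -0.0]
wrist_force: [-1.4, -0.2, 2.7]
gripper_width: 24.4
```

>>> drive_tool(
  steps=[0.05, 0.0065, 0, 0, 0.1, 0.013, 0, 0, 0.13, 0.017, 0, 0],
)

```text
clock: 22.47
eef_pos: [489.8, 94.1, 33.8]
tool_rot: [-0.0, 0.998, 0.064, 0.0]
wrist_force: [-2.4, 0.0, 0.7]
gripper_width: 24.3
```

>>> drive_tool(
  steps=[0.033, 0.004, 0, 0, 0.066, 0.009, 0, 0],
)

```text
clock: 22.63
eef_pos: [491.7, 94.3, 33.8]
tool_rot: [-0.0, 0.998, 0.064, -0.0]
wrist_force: [-2.1, -1.0, 1.4]
gripper_width: 24.2
```

>>> drive_tool(
  steps=[0.033, 0.004, 0, 0, 0.066, 0.009, 0, 0],
)

```text
clock: 22.8
eef_pos: [493.8, 94.6, 33.8]
tool_rot: [-0.0, 0.998, 0.064, 0.0]
wrist_force: [-1.4, -0.5, 0.1]
gripper_width: 24.2
```

>>> drive_tool(
  steps=[0.033, 0.004, 0, 0, 0.066, 0.009, 0, 0],
)

```text
clock: 22.97
eef_pos: [495.8, 94.9, 33.8]
tool_rot: [-0.0, 0.998, 0.064, 0.0]
wrist_force: [-2.0, 0.6, -0.7]
gripper_width: 24.6
```

>>> drive_tool(
  steps=[0.033, 0.004, 0, 0, 0.066, 0.009, 0, 0, 0.1, 0.013, 0, 0],
)

```text
clock: 23.22
eef_pos: [498.8, 95.3, 33.8]
tool_rot: [-0.0, 0.998, 0.064, -0.0]
wrist_force: [-1.0, 0.1, -0.3]
gripper_width: 24.7
```

It passes too. Continue: force steady, past the stop point by 6 mm.

>>> drive_tool(
  steps=[0.08, 0.01, 0, 0, 0.2, 0.026, 0, 0, 0.35, 0.046, 0, 0, 0.5, 0.065, 0, 0, 0.65, 0.085, 0, 0, 0.8, 0.104, 0, 0, 0.95, 0.124, 0, 0, 1.1, 0.143, 0, 0, 1.25, 0.163, 0, 0, 1.35, 0.176, 0, 0],
)

```text
clock: 24.05
eef_pos: [539.9, 100.6, 33.9]
tool_rot: [-0.0, 0.998, 0.064, 0.0]
wrist_force: [-0.4, -0.2, -0.8]
gripper_width: 24.3
```

>>> drive_tool(
  steps=[0.05, 0.0065, 0, 0, 0.1, 0.013, 0, 0, 0.1, 0.013, 0, 0],
)

```text
clock: 24.3
eef_pos: [542.5, 101.0, 33.9]
tool_rot: [-0.0, 0.998, 0.064, 0.0]
wrist_force: [-0.0, -0.3, -1.0]
gripper_width: 24.2
```

>>> drive_tool(
  steps=[0.04, 0.005, 0, 0, 0.08, 0.01, 0, 0, 0.11, 0.014, 0, 0, 0.11, 0.014, 0, 0],
)

```text
clock: 24.63
eef_pos: [545.7, 101.4, 33.9]
tool_rot: [-0.0, 0.998, 0.064, 0.0]
wrist_force: [-0.7, 0.7, 0.2]
gripper_width: 24.1
```

>>> drive_tool(
  steps=[-0.3, -0.04, 0, 0, -0.4, -0.05, 0, 0, -0.4, -0.05, 1, 0, -0.4, -0.05, 2.0, 0, -0.4, -0.05, 3.0, 0, -0.4, -0.05, 3.3, 0, 0.2, 0.0, 3.3, 0, 0.9, 0.117, 3.3, 0, 1.32, 0.172, 3.3, 0, 1.32, 0.172, 3.3, 0, 1.32, 0.172, 3.3, 0],
)

```text
clock: 25.55
eef_pos: [584.6, 106.5, 132.1]
tool_rot: [-0.0, 0.998, 0.064, -0.001]
wrist_force: [-0.4, -0.3, -0.6]
gripper_width: 23.8
```

>>> drive_tool(
  steps=[0, 0, 0, 0, 0, 0, 0, 0, 0, 0, 0, 0, 0, 0, 0, 0],
  jaw=-0.75,
)

```text
clock: 25.88
eef_pos: [584.6, 106.5, 132.8]
tool_rot: [-0.0, 0.998, 0.064, -0.0]
wrist_force: [0.1, -0.2, 0.5]
gripper_width: 71.7
```

Run:
```python
from h import *
o=env.observe();print(o["eef_pos"])
a=env.camera("top")[110:280,225:425,::-1]
b=env.camera("side")[150:320,190:390,::-1]
cv2.imwrite("pics/t7.png",cv2.resize(np.hstack([a,b]),None,fx=2,fy=2,interpolation=cv2.INTER_CUBIC))
for g in (12,18):
    q=proj("side",[[578+g*.9916-.129*104.7,g*.129+.9916*104.7,75]]);print(g,q,(q-[190,150])*2+[400,0])
```

```text
[584.60606012 106.50052396 132.81889474]
12 [[256.46216589 254.97115586]] [[532.92433177 209.94231172]]
18 [[254.105819   253.78530444]] [[528.211638   207.57060887]]
```

View pics/t7.png

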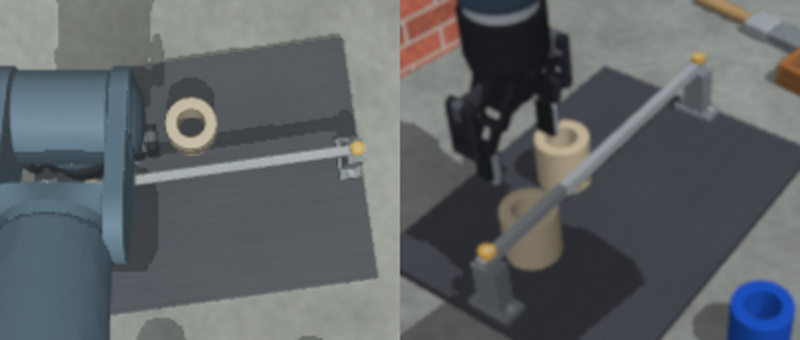

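The left prop is under the bar and upright, with its axis at about +16 mm. I descend and grip beyond the bar as before.

>>> drive_tool(
  steps=[0, 0, -0.6, 0, 0, 0, -1.2, 0, 0, 0, -1.8, 0, 0, 0, -2.3, 0, 0, 0, -2.8, 0, 0, 0, -3.1, 0, 0, 0, -3.23, 0, 0, 0, -3.23, 0],
)

```text
clock: 26.65
eef_pos: [584.5, 106.5, 35.2]
tool_rot: [-0.0, 0.998, 0.064, -0.001]
wrist_force: [0.8, -0.5, -1.1]
gripper_width: 74.7
```

>>> drive_tool(
  steps=[0, 0, 0, 0, 0, 0, 0, 0, 0, 0, 0, 0, 0, 0, 0, 0, 0, 0, 0, 0],
  jaw=1,
)

```text
clock: 27.07
eef_pos: [586.3, 106.5, 37.4]
tool_rot: [0.0, 0.998, 0.064, 0.001]
wrist_force: [0.1, -1.2, 4.9]
gripper_width: 59.2
```

>>> drive_tool(
  steps=[0.1, 0.013, 0, 0, 0.25, 0.033, 0, 0, 0.4, 0.052, 0, 0, 0.55, 0.072, 0, 0, 0.7, 0.091, 0, 0, 0.85, 0.11, 0, 0, 1.0, 0.13, 0, 0, 1.15, 0.15, 0, 0, 1.3, 0.17, 0, 0, 1.4, 0.182, 0, 0, 1.4, 0.182, 0, 0],
)

```text
clock: 27.98
eef_pos: [627.2, 111.9, 37.4]
tool_rot: [0.0, 0.998, 0.064, -0.001]
wrist_force: [-5.0, -0.3, 10.1]
gripper_width: 59.5
```

>>> drive_tool(
  steps=[0, 0, 0, 0, 0, 0, 0, 0, 0, 0, 0, 0, 0, 0, 0, 0, 0, 0, 0.5, 0, 0, 0, 1.2, 0, 0, 0, 2.2, 0, 0, 0, 3.3, 0, 0, 0, 4.2, 0, 0, 0, 5, 0, 0, 0, 5, 0],
  jaw=-0.75,
)

```text
clock: 28.9
eef_pos: [630.6, 112.1, 194.2]
tool_rot: [0.0, 0.998, 0.064, 0.006]
wrist_force: [0.8, -0.9, 1.4]
gripper_width: 74.8
```

Move the arm away to a free spot and check everything.

>>> drive_tool(
  steps=[-1.2, -0.5, 0.5, 0, -2.4, -1, 0.5, 0, -3.6, -1.5, 0.5, 0, -4.6, -2.3, 0.5, 0, -5.4, -3.3, 0.5, 0, -6.2, -4.4, 0.5, 0, -6.9, -5.5, 0.5, 0, -7.5, -6.6, 0.5, 0, -8, -7.8, 0.5, 0, -8, -9, 0.5, 0, -8, -10, 0.5, 0, -8, -10, 0.5, 0],
)

```text
clock: 29.9
eef_pos: [386.7, -192.3, 202.0]
tool_rot: [0.001, 0.998, 0.062, 0.0]
wrist_force: [-0.3, 0.7, -0.5]
gripper_width: 74.7
```

Run:
```python
from h import *
im=env.camera("top")[:,:,::-1]; s=env.camera("side")[:,:,::-1]
cv2.imwrite("pics/f.png",np.hstack([cv2.resize(im[100:340,100:560],None,fx=1,fy=1),s[100:340,80:420]]))
im=np.ascontiguousarray(im);cv2.imwrite("pics/top_end.png",im)
i0=cv2.imread("pics/top0.png")
for n,(x,y,w,h) in dict(bowl=(163,135,45,45),brick=(130,203,65,97),brush=(473,115,26,80)).items():
    d=cv2.phaseCorrelate(cv2.cvtColor(i0[y:y+h,x:x+w],6).astype(float),cv2.cvtColor(im[y:y+h,x:x+w],6).astype(float));print(n,np.round(d[0],2),round(d[1],2))
hsv=cv2.cvtColor(im,cv2.COLOR_BGR2HSV)
g=cv2.cvtColor(im,6)[140:240,230:415]
c=cv2.HoughCircles(cv2.resize(g,None,fx=3,fy=3,interpolation=2),cv2.HOUGH_GRADIENT,1,100,param1=80,param2=25,minRadius=32,maxRadius=48)
for u,v,r in c[0]:
    p=ray("top",[[u/3+230,v/3+140]],75)[0];d=(p-[578,0,0])[:2];print(p.round(),"gx",(d@[.9916,.129]).round(1),"gy",(d@[-.129,.9916]).round(1),r/3)
```

```text
bowl [0.55 0.51] 0.98
brick [-0.03 -0.01] 0.93
brush [ 0.51 -0.03] 0.99
[623. 111.  75.] gx 59.2 gy 104.0 12.933333
[636.   8.  75.] gx 59.0 gy 0.3 12.833333
```

View pics/f.png

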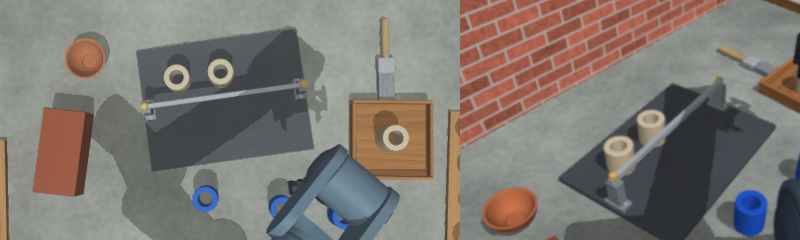

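The final picture shows both passed props standing beyond the bar, at (176,77) and (220,71). The reject stands in the tray at (396,138). Nothing else has moved, so I hand in.

```bash
python3 -c "
from plant import env
print(env.job_done(), env.observe()['clock'])"
```

```text
the job is handed in; nothing more can be done
the job is handed in; nothing more can be done
```

I sorted all three props and handed the job in with the robot's clock at about 30 s of the 72 s allowed. No verdict is reported.

- **Right prop (rejected):** I pushed it gently against the bar, where it stopped with the force rising from about 1 N to about 7 N. I backed off, lifted it out and stood it upright in the tray. Setting it down reached about 15 N.
- **Middle and left props (passed):** both slid under the bar at about 1–4 N. I then gripped each one beyond the bar and slid it clear, pressed lightly onto the plate and never lifted.

**Last checks:**
- **Passed props:** the last pictures show both standing with their axes about 59 mm past the bar, so about 24 mm clear of it.
- **Rejected prop:** it stands in the tray.
- **Brick, bowl and brush:** they measured within about half a pixel of their first positions, which I take as no movement.
- **Disagreements:** no check failed. In mid-push, the side camera put the middle prop about 3–5 mm nearer the robot than the arm's position implied, so I shifted that grip by 2 mm.

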